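# Draw the wide boards together with their turnbuckle

### The arm

A 6-joint arm with a two-finger parallel gripper is mounted at the origin on a cart in front of the work surface, level with it; the furniture and walls round the work are solid. World frame = base frame: x ahead of the robot, y to its left, z up, the work surface at z = 0. Lengths are in m, angles in rad, forces in N, time in s.
With the tool pointing down it reaches from about 0.25 to 0.725 m from the base axis. Payload 4 kg.
Tool frame: the origin (TCP) lies at the very end of the fingers, on their centre line; the grasp point (between the pads) lies 19 mm behind it; z points along the fingers, y is the line along which they close (so a half turn about z gives the same grasp; the last joint's range is limited). The gripper opens to 85 mm and grips with 20 to 120 N. Pads are 22 mm wide; open, the fingers measure 114 mm over their backs; the gripper's body (76 mm by 85 mm) begins 54 mm behind the grasp point. The pads swing forward as they close: fully open they stand 13 mm farther back than shut.
Start: joints at [1.117, 0.241, 0.005, 1.335, 0, 1.571], TCP at [0.219, 0.449, 0.231] pointing down, gripper open.
Joint ranges: [-2.72, 2.72], [-1.05, 1.87], [-1.09, 1.28], [-1.99, 2.15], [-1.42, 1.44], [-3.14, 3.14]. Speed limits (rad/s): [2.79, 2.79, 3.14, 3.14, 3.14, 3.14].

### API

Orientations are given as a unit quaternion [x, y, z, w].
In Python, from workcell import bot, vision, workorder, boxes_of gives the robot as it stands.
- The arm moves only by the tool send_rows, never from a script. Its argument "motion" is text: rows parted by semicolons, each of 5 numbers parted by spaces: the closure, from -1 (fully open) to 1 (shut), so that 0 is half open, then the shift along the tool's x, y, z in cm, then the turn about the tool's z in rad. In form: claw x y z twist; .... A call has 1 to 5 rows; each row is the pose to reach, as a shift and turn from the pose commanded when the call began, along the tool's axes at that moment; what a row does not reach only later rows make up. A row lasts 1/10 s, in which the tool goes at most 50 mm and 8.59 degrees, less where a joint would pass 70% of its speed; a pose out of reach is approached as far as the arm can. A call with a gripper value outside its range is refused whole. The fingers move at their own pace and stop on an object; the grip force is fixed at half the most. Time passes only in rows, so rows that repeat a pose let the fingers close. It gives the time, the measured TCP pose, the force, the opening and the grip force at its end, in the units of the state.
- bot.get_obs(): the state, without advancing time (a new reading comes with each control period).
- vision.camera(name): name is "scene" or "top" or "wrist"; returns the picture (384x512x3 uint8, red, green, blue); there is no depth.
- vision.camera_model(name): a dict with "fov_y" (degrees; the focal length in pixels is half the picture's height over the tangent of half this angle, whatever the lens; pixels are square), "cx", "cy" (the principal point, pixels), "world_from_camera" (4x4, takes a point from camera to world coordinates); the wrist camera has in their place "hand_eye" (4x4, takes a point from camera to tool coordinates, whose origin is the TCP and whose axes are the flange's). Camera axes: x right, y down, z forward; pixel columns grow to the right and rows downward; lengths in m; the calibration is good to about 2 mm. A picture is of the moment at which its call begins: read the wrist's pose just before it. camera_model takes no time and is no camera call.
- workorder.job_done(): hands the job in; it is judged then, once.
Trained networks look in the newest picture that a camera, given by its name, has taken for a name from the list of things; names that differ only in an ending like _2 or _b are one class to them, and where a whole thing is asked for, a point or a joint stands for the part that bears it (a point fixed in the world has none). Each returns a list of dicts, best first, with "conf" (0 to 1); they miss things now and then, are a little off and sometimes report something else, mostly with a low value. They report only what shows in the picture. A call takes as long as a camera call.
- boxes_of(camera, target): "rect" ([centre column, centre row, width, height] in pixels, round what is visible of it).
The state is a dict: "clock": time; "joint_pos": joint angles; "joint_vel": joint speeds; "tau": joint torques, N m; "eef_pos": TCP position; "tool_rot": TCP orientation; "ft_force": force on the tool from outside, world axes, zero at the start; "ft_torque": the same for the moment, N m; "grip_width": finger opening in m; "grasp_force": force on a finger pad.
Only numpy, scipy, OpenCV 4.12 (cv2) and the standard library are available. Lean on these libraries where they do the work, as an engineer would, in place of code of your own. Each camera call takes 0.05 s, during which the arm holds its last target. There are 200 camera calls.

### The job

Two turnbuckle clamps stand on the bench, each with a pair of plywood boards that have a gap between them. On the clamp with the wider boards, swing the turnbuckle's handle over the top, from the right side to the left, until both boards are drawn fully together, and leave the handle there. Leave the clamp with the narrow boards as it is.

Things in the scene. Friction and masses are not known exactly. Their poses are not given: they have to be found in the camera images.
- wide_sleeve (a joint): turnbuckle body of the wide-board clamp, rad: 0 = handle leans 45 degrees to the clamp's -y side (robot's right), gap between the boards 18 mm; 0.785 = handle upright; 1.57 = handle leans 45 degrees to the +y side (left), hard stop, boards touch. Both ends draw in 5.7 mm per rad. The handle stays where it is left; about 1.5 N at the grip turns it.
- wide_grip (a point): middle of the black rubber grip on that turnbuckle's handle, 80 mm from the turning axis; moves with the handle. The grip is 13 mm thick and 40 mm long (60 to 100 mm from the axis, where the handle ends), on a 10 mm steel bar.
- wide_axis (a point): fixed centre of that turnbuckle, 54 mm above the bench. x: turning axis, roughly away from the robot; y left; z up; the handle swings in y-z. Body 62 mm long, 26 thick. Brackets 69 mm above the bench, 54 mm out along x (63 when open). Boards 66 mm along x by 110 wide, 18 thick, tops at 30 mm, on a 170 mm rail fixed to the bench.
- narrow_grip (a point): middle of the rubber grip on the handle of the other, otherwise equal clamp, whose boards are 52 mm wide; to be left alone.

How it is judged:
By the outcome, as a careful person would: the job done as asked, in the order asked, and still so for the second after the job is handed in, with the robot touching nothing.
It also fails if it takes over 29 s, if anything falls off the work surface, if the arm or the gripper's body presses on something with over 40 N, if the wrist force passes 120 N, or if a joint passes its speed limit or range.

## Working session

There is one attempt and no reset: what is moved stays moved. The work goes in short steps, Python scripts to look and compute and a tool call to move; the robot and the scene stay as the last step left them, time stands still between calls to the robot, and variables do not carry over. Pictures are saved under pics/ and viewed, at most 10 in all, crops included, and the job is handed in when it is done.

Besides the shell and the picture viewer there is one more tool, called after "Emit:" in YAML: its name, and indented under it one key for each argument. send_rows: Moves the arm, as the interface text tells. Its arguments: {"type":"object","properties":{"motion":{"type":"string"}},"required":["motion"]}

```bash
mkdir -p pics
python3 - <<'E'
from workcell import bot, vision, workorder, boxes_of
import cv2,numpy as np
ims=[]
for c in ["scene","top"]:
    im=vision.camera(c); cv2.imwrite(f"pics/{c}0.png",im[:,:,::-1])
    for t in ["wide_grip","wide_sleeve","narrow_grip"]:
        print(c,t,[(np.round(d["rect"],1).tolist(),round(d["conf"],2)) for d in boxes_of(c,t)])
    m=vision.camera_model(c); print({k:np.round(v,4).tolist() for k,v in m.items()})
o=bot.get_obs();print(o["clock"],o["eef_pos"],o["tool_rot"],o["grip_width"])
E
```

```text
scene wide_grip [([292.4, 254.5, 33.1, 20.2], 0.6)]
scene wide_sleeve [([292.6, 253.2, 29.9, 25.9], 0.55)]
scene narrow_grip [([206.4, 170.9, 22.1, 14.1], 0.78), ([291.5, 253.1, 30.7, 20.8], 0.66)]
{'fov_y': 57.0015, 'cx': 249.4351, 'cy': 194.8793, 'world_from_camera': [[0.795, -0.4544, 0.4018, 0.1304], [-0.6065, -0.6041, 0.5169, -0.5451], [0.0079, -0.6546, -0.7559, 0.7591], [0.0, 0.0, 0.0, 1.0]]}
top wide_grip [([317.9, 194.2, 34.1, 28.6], 0.67)]
top wide_sleeve [([318.6, 190.9, 35.3, 26.3], 0.61)]
top narrow_grip [([318.5, 192.1, 35.7, 27.4], 0.18)]
{'fov_y': 47.8075, 'cx': 244.3686, 'cy': 188.976, 'world_from_camera': [[0.0246, -0.9954, 0.0922, 0.3788], [-0.9995, -0.0226, 0.0227, -0.1299], [-0.0205, -0.0927, -0.9955, 1.116], [0.0, 0.0, 0.0, 1.0]]}
0.4 [0.21915523 0.44932045 0.23117593] [ 2.24950271e-01  9.74370234e-01 -1.45715662e-04 -2.67765817e-05] 0.08520449456736098
```

View pics/scene0.png

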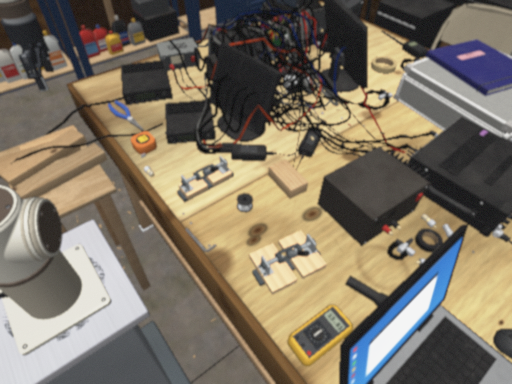

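View pics/top0.png

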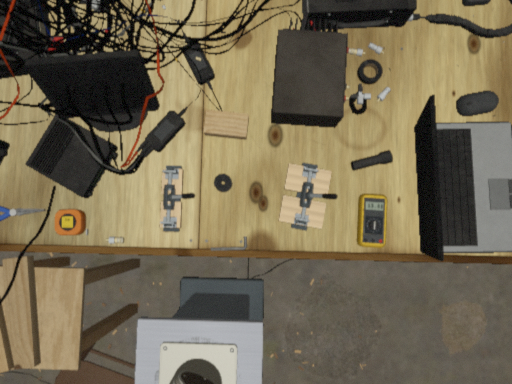

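The wide-board clamp is at about (306,196) in top and (288,258) in scene, and the narrow one at (172,198) and (206,178). I'll enlarge the wide one.

Run:
```python
import cv2,numpy as np
a=cv2.imread("pics/top0.png")[155:240,260:350]; b=cv2.imread("pics/scene0.png")[220:305,240:330]
cv2.imwrite("pics/crop.png",np.hstack([cv2.resize(x,None,fx=4.4,fy=4.4,interpolation=cv2.INTER_CUBIC) for x in (a,b)]))
```

```text
(no output)
```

View pics/crop.png

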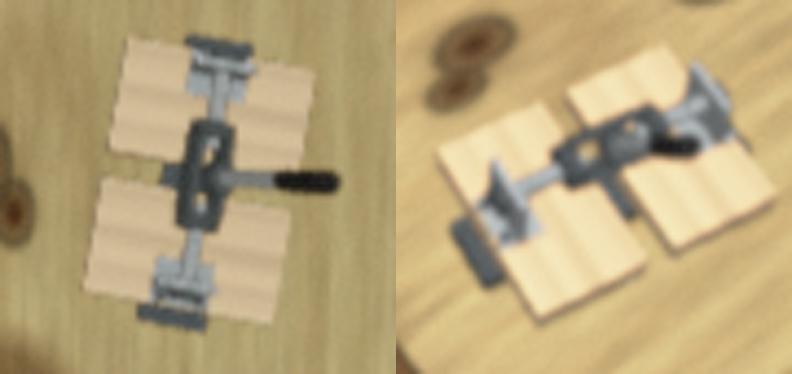

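The top crop shows the body centre at (307.0,194.8), the grip at (329.8,196.1) and the turning axis tilted about 9° toward −y. In scene, the body is at (289.1,252.5) and the grip at (302.7,253.0). The handle leans right.

```bash
cat > h.py <<'E'
from workcell import bot, vision, workorder, boxes_of
import numpy as np
def ray(c,px):
    m=vision.camera_model(c); T=np.array(m["world_from_camera"]); f=192/np.tan(np.radians(m["fov_y"])/2)
    d=T[:3,:3]@np.array([(px[0]-m["cx"])/f,(px[1]-m["cy"])/f,1]); return T[:3,3],d/np.linalg.norm(d)
def atz(c,px,z):
    o,d=ray(c,px); return o+d*(z-o[2])/d[2]
def tri(a,b):
    A=np.zeros((3,3));v=np.zeros(3)
    for o,d in (ray("top",a),ray("scene",b)):
        P=np.eye(3)-np.outer(d,d);A+=P;v+=P@o
    return np.linalg.solve(A,v)
E
python3 - <<'E'
from h import *
C=lambda x,y:(260+x/4.4,155+y/4.4); S=lambda x,y:(240+(x-396)/4.4,220+y/4.4)
np.set_printoptions(precision=4,suppress=True)
print("axis tri",tri(C(205,176),S(612,143)),"top@.062",atz("top",C(206,176),.062),"scene@.062",atz("scene",S(612,143),.062))
print("grip tri",tri(C(307,181),S(672,145)),atz("top",C(307,181),.11))
p=atz("top",C(219,65),.06);q=atz("top",C(184,277),.06);print(p,q,(p+q)/2,np.degrees(np.arctan2(*(p-q)[[1,0]])))
print("board corners",[atz("top",C(*k),.03) for k in ((130,38),(314,70),(84,290),(272,322))])
for k in ((245,100),(345,125),(273,0)): pass
print("blackbox",[atz("top",k,.08) for k in ((275,120),(345,125))],"laptop",atz("top",(420,200),.1),"torch",atz("top",(355,165),.02))
E
```

```text
axis tri [ 0.4671 -0.2593  0.0593] top@.062 [ 0.4651 -0.2582  0.062 ] scene@.062 [ 0.4677 -0.2616  0.062 ]
grip tri [ 0.4595 -0.3038  0.1228] [ 0.4598 -0.3055  0.11  ]
[ 0.5275 -0.2649  0.06  ] [ 0.4092 -0.247   0.06  ] [ 0.4683 -0.2559  0.06  ] -8.64300984069582
board corners [array([ 0.5463, -0.2177,  0.03  ]), array([ 0.53 , -0.323,  0.03 ]), array([ 0.4013, -0.1938,  0.03  ]), array([ 0.3858, -0.3002,  0.03  ])]
blackbox [array([ 0.6451, -0.1767,  0.08  ]), array([ 0.636 , -0.3463,  0.08  ])] laptop [ 0.4564 -0.5167  0.1   ] torch [ 0.5479 -0.3845  0.02  ]
```

Emit:
send_rows:
  motion: "1 -5 -5.5 0 0; 1 -10 -11 0 0; 1 -14 -15.5 0 0; 1 -17 -19 0 0; 1 -17 -19 0 0"

```text
clock: 0.9
eef_pos: [0.2875, 0.2072, 0.2315]
tool_rot: [0.224, 0.974, 0.0, 0.0]
ft_force: [1.0, 0.0, 0.3]
grip_width: 0.0124
grasp_force: 0.0
```

Emit:
send_rows:
  motion: "1 -3.3 -3.7 0 0; 1 -6.6 -7.4 0 0; 1 -9.9 -11.1 0 0; 1 -13.2 -14.8 0 0; 1 -16.5 -18.5 0 0"

```text
clock: 1.4
eef_pos: [0.3548, -0.0318, 0.2318]
tool_rot: [0.225, 0.974, 0.0, 0.001]
ft_force: [2.3, 0.9, -0.3]
grip_width: 0.0001
grasp_force: 0.0
```

Emit:
send_rows:
  motion: "1 -3.3 -3.7 0 0; 1 -6.6 -7.4 0 0; 1 -9.9 -11.1 0 0; 1 -13.2 -14.8 0 0; 1 -16.5 -18.5 0 0"

```text
clock: 1.9
eef_pos: [0.4219, -0.2706, 0.2314]
tool_rot: [0.225, 0.974, 0.0, 0.0]
ft_force: [1.3, 0.8, 0.7]
grip_width: -0.0001
grasp_force: 0.0
```

Emit:
send_rows:
  motion: "1 -3.2 -3.4 0 0; 1 -6.4 -6.8 0 -0.1; 1 -6.4 -6.8 0 -0.2; 1 -6.4 -6.8 0 -0.3; 1 -6.4 -6.8 0 -0.3"

```text
clock: 2.4
eef_pos: [0.4493, -0.358, 0.2306]
tool_rot: [0.077, 0.997, 0.0, -0.0]
ft_force: [-0.1, 0.2, -0.6]
grip_width: -0.0
grasp_force: 0.0
```

Run:
```python
from h import *
import cv2
np.set_printoptions(precision=4,suppress=True)
o=bot.get_obs();print(o["clock"],o["eef_pos"],o["tool_rot"],o["joint_pos"],o["ft_force"])
a=vision.camera("top")[140:240,250:370]; b=vision.camera("scene")[130:330,190:430]
cv2.imwrite("pics/c2.png",np.vstack([cv2.resize(x,(600,h))for x,h in((a,500),)])[:,:,::-1])
cv2.imwrite("pics/c3.png",cv2.resize(b,(720,600))[:,:,::-1])
```

```text
2.4 [ 0.4493 -0.358   0.2306] [ 0.0773  0.997   0.0003 -0.0005] [-0.6727  0.3916  0.2143  1.3947  0.     -0.5179] [-0.1001  0.1777 -0.5803]
```

View pics/c3.png

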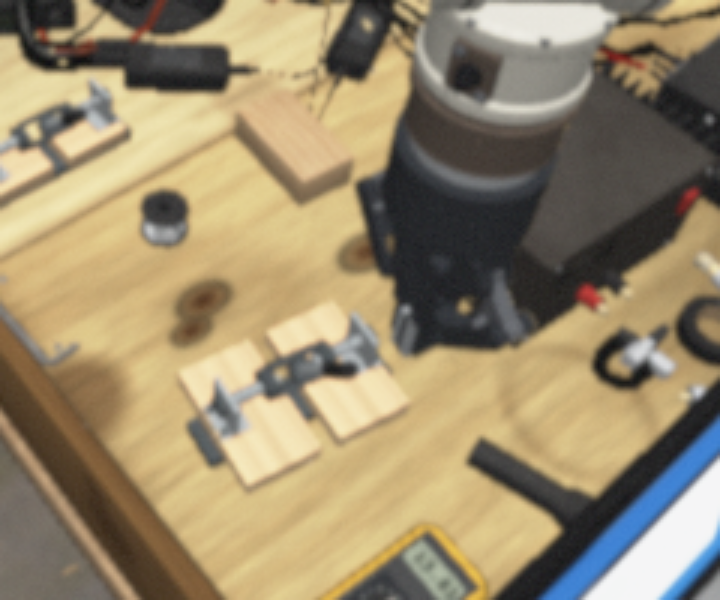

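The shut gripper hangs to the right of the wide clamp with the handle still leaning right, at about (340,368) in this crop. I'll descend beside it next.

Emit:
send_rows:
  motion: "1 0 -0.8 4 0; 1 0 -0.8 8 0; 1 0 -0.8 12 0; 1 0 -0.8 13 0; 1 0 -0.8 13 0"

```text
clock: 3.0
eef_pos: [0.4473, -0.3642, 0.1001]
tool_rot: [0.077, 0.997, 0.001, -0.002]
ft_force: [-0.2, 0.7, 0.1]
grip_width: 0.0001
grasp_force: 0.0
```

Emit:
send_rows:
  motion: "1 0 1.5 0 0; 1 0 3 -0.5 0; 1 0 4.5 -1 0; 1 0 6 -1.5 0; 1 0 7.2 -2 0"

```text
clock: 3.5
eef_pos: [0.4606, -0.293, 0.1233]
tool_rot: [0.076, 0.997, -0.001, 0.002]
ft_force: [0.2, -1.8, -0.5]
grip_width: -0.0001
grasp_force: 0.7
```

Emit:
send_rows:
  motion: "1 0 1.2 0 0; 1 0 2.2 0 0; 1 0 3.2 0 0; 1 0 4.0 0.2 0; 1 0 4.6 0.3 0"

```text
clock: 4.0
eef_pos: [0.4662, -0.2479, 0.1177]
tool_rot: [0.077, 0.997, 0.0, -0.0]
ft_force: [-0.2, -1.8, 0.6]
grip_width: -0.0002
grasp_force: 0.7
```

Run:
```python
from h import *
import cv2
o=bot.get_obs();print(o["eef_pos"],o["ft_force"])
a=vision.camera("top")[150:240,260:350]; b=vision.camera("scene")[210:300,240:330]
cv2.imwrite("pics/c4.png",np.hstack([cv2.resize(x,(400,400),interpolation=cv2.INTER_CUBIC) for x in(a,b)])[:,:,::-1])
```

```text
[ 0.46617159 -0.24790999  0.11767597] [-0.22656694 -1.76126048  0.59777251]
```

View pics/c4.png

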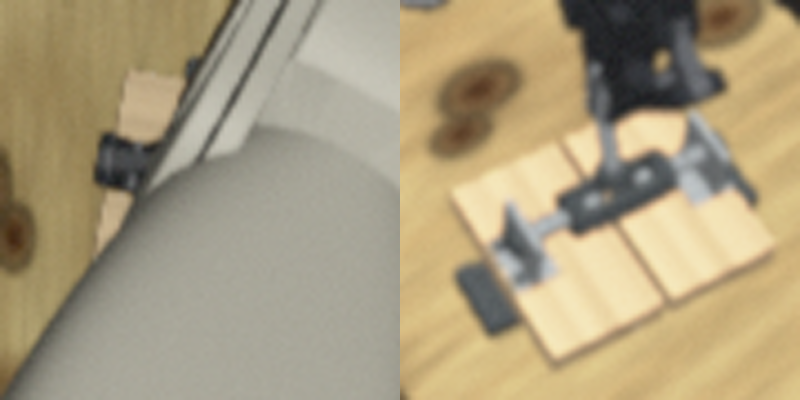

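The handle is past upright, near (605,130) in the right half, and leans left, with the board gap nearly shut. I'll keep pushing and watch the force.

Emit:
send_rows:
  motion: "1 0 0.6 0 0; 1 0 1.2 0.1 0; 1 0 1.7 0.2 0; 1 0 2.2 0.3 0; 1 0 2.4 0.3 0"

```text
clock: 4.6
eef_pos: [0.47, -0.2245, 0.1151]
tool_rot: [0.077, 0.997, 0.0, -0.0]
ft_force: [0.2, -1.1, -0.5]
grip_width: 0.0001
grasp_force: 0.5
```

Emit:
send_rows:
  motion: "1 0 0.3 0 0; 1 0 0.6 0 0; 1 0 0.9 0 0; 1 0 1.1 0 0; 1 0 1.1 0 0"

```text
clock: 5.1
eef_pos: [0.4718, -0.2138, 0.1154]
tool_rot: [0.077, 0.997, 0.0, 0.0]
ft_force: [0.7, -0.7, 0.4]
grip_width: 0.0
grasp_force: 0.2
```

Emit:
send_rows:
  motion: "1 0 0.3 0 0; 1 0 0.5 0 0; 1 0 0.5 0 0"

```text
clock: 5.4
eef_pos: [0.4725, -0.2105, 0.1156]
tool_rot: [0.077, 0.997, -0.002, 0.0]
ft_force: [-1.8, -6.4, 1.5]
grip_width: 0.0001
grasp_force: 2.1
```

Emit:
send_rows:
  motion: "1 0 0.2 0 0; 1 0 0.4 0 0; 1 0 0.4 0 0"

```text
clock: 5.7
eef_pos: [0.473, -0.2091, 0.1163]
tool_rot: [0.078, 0.997, -0.004, 0.0]
ft_force: [-2.4, -10.1, 1.8]
grip_width: -0.0003
grasp_force: 4.8
```

Run:
```python
from h import *
import cv2
o=bot.get_obs();print(o["clock"],o["eef_pos"],o["ft_force"])
b=vision.camera("scene")[190:290,240:340]
cv2.imwrite("pics/c5.png",cv2.resize(b,(600,600),interpolation=cv2.INTER_CUBIC)[:,:,::-1])
```

```text
5.7 [ 0.47304757 -0.20914643  0.11627077] [ -2.4007908  -10.08042435   1.78688591]
```

View pics/c5.png

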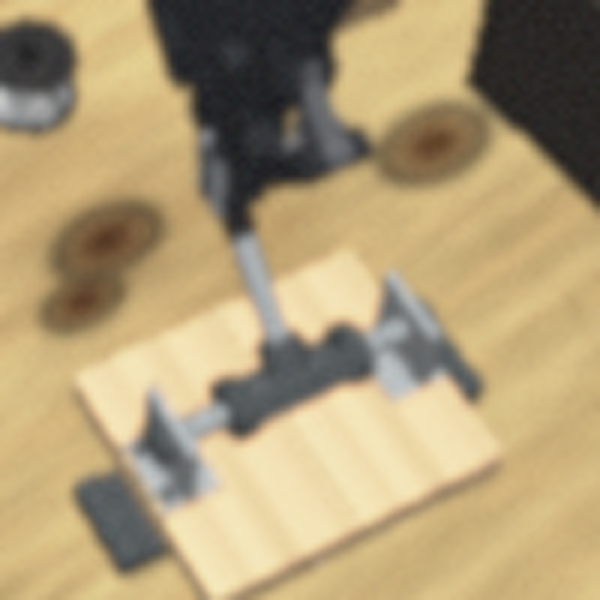

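No gap shows between the boards, and the force rose to 10 N, so the handle is against its hard stop. I'll back away to the right, then up.

Emit:
send_rows:
  motion: "1 0 -1 0 0; 1 0 -3 0 0; 1 0 -4 -3 0; 1 0 -4 -7 0; 1 0 -4 -11 0"

```text
clock: 6.25
eef_pos: [0.4662, -0.2444, 0.2257]
tool_rot: [0.077, 0.997, 0.001, -0.001]
ft_force: [1.0, 0.0, 0.3]
grip_width: -0.0001
grasp_force: 0.0
```

Emit:
send_rows:
  motion: "1 0 -4 -1 0; 1 0 -9 -1 0; 1 0 -13 -1 0; 1 0 -13 -1 0; 1 0 -13 -1 0"

```text
clock: 6.75
eef_pos: [0.4465, -0.3735, 0.2344]
tool_rot: [0.078, 0.997, 0.001, -0.0]
ft_force: [-0.2, 0.9, -1.3]
grip_width: 0.0002
grasp_force: 0.0
```

Run:
```python
from h import *
import cv2
o=bot.get_obs();print(o["clock"],o["eef_pos"],o["ft_force"])
b=vision.camera("scene")[130:290,190:340]
for t in ("wide_grip","narrow_grip"):print(t,boxes_of("scene",t))
cv2.imwrite("pics/c6.png",cv2.resize(b,(560,600),interpolation=cv2.INTER_CUBIC)[:,:,::-1])
```

```text
6.75 [ 0.44652963 -0.37352543  0.23442244] [-0.19805343  0.86747603 -1.32388491]
wide_grip [{'rect': [287.2, 237.6, 26.9, 49.1], 'conf': 0.63}]
narrow_grip [{'rect': [204.6, 170.2, 24.1, 16.3], 'conf': 0.48}]
```

View pics/c6.png

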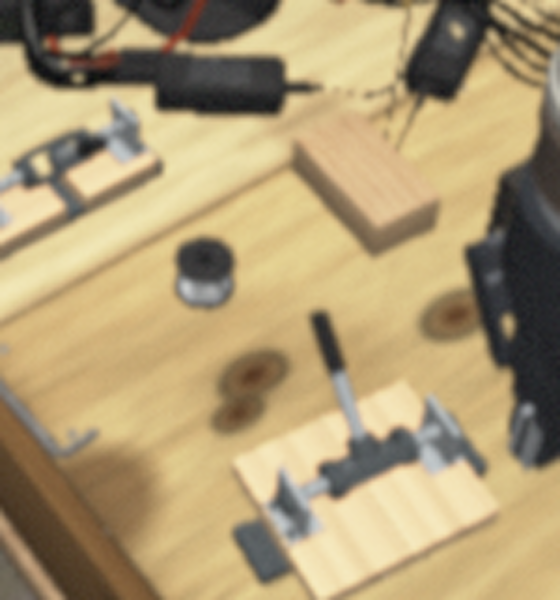

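The wide clamp's boards are closed and its handle leans left, with the grip at about scene pixel (278,221). I'll check the angle against the calibration before handing in.

Run:
```python
from h import *
m=vision.camera_model("scene");T=np.linalg.inv(np.array(m["world_from_camera"]));f=192/np.tan(np.radians(m["fov_y"])/2)
for r,name in((.08,"mid"),(.1,"end")):
  for a in (30,38,45):
    s,c=r*np.sin(np.radians(a)),r*np.cos(np.radians(a))
    p=T@np.array([.467+s*.15,-.259+s*.989,.054+c,1]);print(name,a,(f*p[:2]/p[2]+[m["cx"],m["cy"]]).round(1))
```

```text
mid 30 [280.8 223.6]
mid 38 [278.4 222.3]
mid 45 [276.5 221.7]
end 30 [279.  215.7]
end 38 [276.  214.2]
end 45 [273.7 213.6]
```

Run:
```python
from h import *
import cv2
a=vision.camera("top")[150:240,250:340]; b=vision.camera("scene")[205:265,255:315]
cv2.imwrite("pics/c7.png",np.hstack([cv2.resize(x,(400,400),interpolation=cv2.INTER_CUBIC) for x in(a,b)])[:,:,::-1])
for n in ("top","scene"):
  m=vision.camera_model(n);T=np.linalg.inv(np.array(m["world_from_camera"]));f=192/np.tan(np.radians(m["fov_y"])/2)
  for r in(.013,.06,.1):
   for a in (35,40,45):
    s,c=r*np.sin(np.radians(a)),r*np.cos(np.radians(a))
    p=T@np.array([.467+s*.15,-.259+s*.989,.054+c,1]);q=f*p[:2]/p[2]+[m["cx"],m["cy"]]
    print(n,r,a,((q-[250,150])*400/90 if n=="top" else (q-[255,205])*400/60+[400,0]).round(0))
```

```text
top 0.013 35 [241. 194.]
top 0.013 40 [239. 194.]
top 0.013 45 [238. 194.]
top 0.06 35 [199. 179.]
top 0.06 40 [191. 178.]
top 0.06 45 [183. 178.]
top 0.1 35 [161. 166.]
top 0.1 40 [147. 164.]
top 0.1 45 [134. 163.]
scene 0.013 35 [610. 292.]
scene 0.013 40 [608. 291.]
scene 0.013 45 [607. 290.]
scene 0.06 35 [576. 171.]
scene 0.06 40 [569. 167.]
scene 0.06 45 [563. 165.]
scene 0.1 35 [547.  64.]
scene 0.1 40 [536.  60.]
scene 0.1 45 [525.  57.]
```

View pics/c7.png

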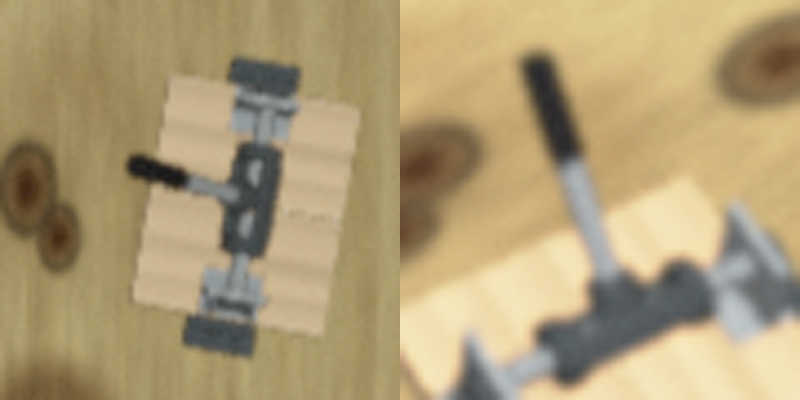

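The top view shows the grip end at (132,164), against a predicted (134,163) for 45° left, and the boards are closed up to a seam line. The narrow clamp looks unchanged, so I'm handing in.

```bash
python3 -c "
from workcell import workorder
print(workorder.job_done())"
```

```text
the job is handed in; nothing more can be done
None
```

I swung the wide clamp's handle over the top to its left stop (about 45° in the top view), and its boards are drawn together. I left the narrow clamp alone and handed the job in at about 7 s with the arm clear; the hand-in returned no verdict.

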